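# Refill the cap feeder

## Robot

A 7-joint arm with a two-finger parallel gripper is mounted at the origin on the work surface. World frame = base frame: x ahead of the robot, y to its left, z up, the work surface at z = 0. Lengths are in m, angles in rad, forces in N, time in s.
With the tool pointing down it reaches from about 0.425 to 0.95 m from the base axis. Payload 4.7 kg.
Tool frame: the origin (TCP) lies between the finger pads; the fingertips stand 25 mm ahead of it and the grasp point (between the pads) lies 6 mm ahead of it; z points along the fingers, y is the line along which they close (so a half turn about z gives the same grasp; the last joint's range is limited). The gripper opens to 85 mm and grips with 20 to 120 N. Pads are 22 mm wide; open, the fingers measure 114 mm over their backs; the gripper's body (76 mm by 85 mm) begins 54 mm behind the grasp point. The pads swing forward as they close: fully open they stand 13 mm farther back than shut.
Start: joints at [1.296, 0.469, -0.049, 1.532, 0.024, 1.141, -0.082], TCP at [0.164, -0.655, 0.256] pointing down, gripper open.
Joint ranges: [-2.59, 2.59], [-0.33, 1.99], [-1.39, 1.29], [0.1, 2.45], [-1.04, 4.18], [0.21, 1.99], [-2.66, 2.66]. Speed limits (rad/s): [2.57, 2.57, 3.14, 3.14, 3.14, 3.14, 3.14].

## Interface

Orientations are given as a 3x3 rotation matrix whose columns are the frame's x, y, z axes.
In Python, from rig import * gives the robot as it stands. Calls block until the motion is done:
- movep(position, orientation): joint-space move of the TCP to a pose.
- move_l(position, attitude=None, feed=0.15, until_force=None): straight line of the TCP; attitude=None keeps the orientation; feed is the mean speed in m/s. With until_force (N) it stops when the force on the tool has changed by that much, and returns True; else False.
- move_joints(angles): joint-space move.
- command_gripper(opening, newtons=None): finger opening in m; newtons is the grip in N (None keeps the last); returns when the fingers have stopped.
- sleep(seconds).
- inverse_kinematics(position, orientation): joint angles nearest the present ones, or None.
- sense(): the state.
- camera(name): name is "side" or "top" or "wrist"; returns (picture, depth): 384x512x3 uint8, red, green, blue; 384x512 float32, m along the optical axis (not along the pixel's ray), 0 where there is no reading.
- camera_params(name): a dict with "K" (3x3 intrinsics, pixels), "position" and "rotation" of the camera in the world; the wrist camera has in their place "tool_from_camera" (4x4, takes a point from camera to tool coordinates, whose origin is the TCP and whose axes are the flange's). Camera axes: x right, y down, z forward; pixel columns grow to the right and rows downward; lengths in m; the calibration is good to about 2 mm. A picture is of the moment at which its call begins: read the wrist's pose just before it. camera_params takes no time and is no camera call.
A pose or a line that the arm cannot do raises Unreachable and nothing moves.
- finish_job(): hands the job in; it is judged then, once.
The state is a dict: "time_s": time; "joint_pos": joint angles; "qd": joint speeds; "joint_efforts": joint torques, N m; "position": TCP position; "tcp_rot": TCP orientation; "wrist_force": force on the tool from outside, world axes, zero at the start; "ft_torque": the same for the moment, N m; "finger_gap": finger opening in m; "gripper_force": force on a finger pad.
Only numpy, scipy, OpenCV 4.12 (cv2) and the standard library are available. Lean on these libraries where they do the work, as an engineer would, in place of code of your own. Each camera call takes 0.05 s, during which the arm holds its last target. There are 200 camera calls.

## Task

Refill the tabletop cap feeder: take the loading tray by its upright grip and tip it so that all five caps slide into the feeder's square hopper, without touching the caps with the gripper. Set the empty tray back flat in the middle of its rubber mat, square to the mat, and let go; only then press the feeder's round button fully down to start it. Leave the bottles, the tub, the label roll and the jar where they stand.

Things in the scene. Friction and masses are not known exactly. Their poses are not given: they have to be found in the camera images.
- tray: Aluminium loading tray, 160 (x) x 112 (y) mm, 0.17 to 0.29 kg, loose, on the mat at the start. Origin: centre of its underside; z up. Floor 4 mm thick; walls 4 mm thick, 26 mm high, on both long sides and at the +x end; the caps slide out at the open -x end. Caps begin to slide at a slope of 26 to 36 degrees.
- tray_grip (a point): Middle of the graspable part of the tray's grip, 73 mm to +x of the tray's origin and 56 mm above its underside; axes as the tray's. The grip is an upright grey block inside the tray's walled +x end, 14 mm thick in x, 50 mm wide in y, its top 75 mm above the tray's underside.
- cap0_center (a point): Centre of cap 1 of 5, a black ribbed screw cap: upright cylinder, 30 mm diameter, 24 mm high, 12 g. Loose on the tray floor at the start; its orientation turns with the cap.
- cap1_center (a point): Centre of cap 2 of 5, a black ribbed screw cap: upright cylinder, 30 mm diameter, 24 mm high, 12 g. Loose on the tray floor at the start; its orientation turns with the cap.
- cap2_center (a point): Centre of cap 3 of 5, a black ribbed screw cap: upright cylinder, 30 mm diameter, 24 mm high, 12 g. Loose on the tray floor at the start; its orientation turns with the cap.
- cap3_center (a point): Centre of cap 4 of 5, a black ribbed screw cap: upright cylinder, 30 mm diameter, 24 mm high, 12 g. Loose on the tray floor at the start; its orientation turns with the cap.
- cap4_center (a point): Centre of cap 5 of 5, a black ribbed screw cap: upright cylinder, 30 mm diameter, 24 mm high, 12 g. Loose on the tray floor at the start; its orientation turns with the cap.
- mat: Black rubber mat, 220 (x) x 170 (y) x 6 mm, fixed to the table. Origin: centre of its underside, on the table; x along its long side.
- hopper_in (a point): Centre of the inner floor of the feeder's fixed, open-topped steel hopper, 20 mm above the table. Square: 160 mm inside, 170 mm outside along this frame's x and y; rim 75 mm above this point. A chute lip sticks out 45 mm at its -x foot. At its +x side stands a grey control box, 80 (x) x 120 (y) mm, 48 mm high, with the button on top.
- start_top (a point): Centre of the top face of the feeder's round black push button, 32 mm diameter, on the control box, 66 mm above the table; 130 mm to +x of the hopper's centre in the hopper's frame. It is pressed straight down.
- start (a joint): Travel of that button in m: 0 released, 0.006 fully down; springs back; fully down takes 5 N.
- bottle0: Filled brown bottle, 52 mm diameter, 115 mm high, 0.22 kg, loose, to be left alone. Origin: centre of its underside.
- bottle1: Filled brown bottle, 52 mm diameter, 115 mm high, 0.22 kg, loose, to be left alone. Origin: centre of its underside.
- bottle2: Filled brown bottle, 52 mm diameter, 115 mm high, 0.22 kg, loose, to be left alone. Origin: centre of its underside.
- tub: Round white bowl-shaped tub, 110 mm across the rim, 60 mm high, loose, empty, not the hopper, to be left alone. Origin: centre of its underside.
- labelroll: Roll of paper labels standing on its flat side, 96 mm diameter, 50 mm high, loose, to be left alone. Origin: centre of its underside.
- jar: Glass jar with steel lid, 70 mm diameter, 90 mm high, loose, to be left alone. Origin: centre of its underside.
Mind the look-alikes: they are no part of the job. What is shaped like the tray but green or red is not meant.

How it is judged:
On the way, in this order (a step that is already met when the one before it is completed fails the run):
1. all five caps lie in the hopper (x of cap0_center in the frame of hopper_in between -0.08 and 0.08 m and y of cap0_center in the frame of hopper_in between -0.08 and 0.08 m and z of cap0_center in the frame of hopper_in between 0 and 0.07 m and x of cap1_center in the frame of hopper_in between -0.08 and 0.08 m and y of cap1_center in the frame of hopper_in between -0.08 and 0.08 m and z of cap1_center in the frame of hopper_in between 0 and 0.07 m and x of cap2_center in the frame of hopper_in between -0.08 and 0.08 m and y of cap2_center in the frame of hopper_in between -0.08 and 0.08 m and z of cap2_center in the frame of hopper_in between 0 and 0.07 m and x of cap3_center in the frame of hopper_in between -0.08 and 0.08 m and y of cap3_center in the frame of hopper_in between -0.08 and 0.08 m and z of cap3_center in the frame of hopper_in between 0 and 0.07 m and x of cap4_center in the frame of hopper_in between -0.08 and 0.08 m and y of cap4_center in the frame of hopper_in between -0.08 and 0.08 m and z of cap4_center in the frame of hopper_in between 0 and 0.07 m), for 0.2 s.
2. the empty tray stands flat in the middle of its mat, square to it, and is let go (horizontal distance between tray and mat below 0.03 m and angle between the x axis of tray and the x axis of mat, either way round below 0.25 rad and angle between tray's own z axis and vertical below 0.06 rad and height (world z) of tray below 0.011 m and contact force between the fingers and tray below 0.1 N and linear speed of tray below 0.02 m/s), for 0.3 s.
3. the feeder's button is pressed down (value of joint start above 0.0045 m), for 0.02 s.
At the end, for the whole second after the job is handed in: All five caps are inside the hopper, below its rim; the tray lies released, flat and still on the mat, its centre within 30 mm of the mat centre, its long axis within 0.25 rad of the mat long axis (either way round); the button, pressed after that by 4.5 mm or more, has sprung back (all of step 1 and all of step 2 and value of joint start below 0.002 m and linear speed of each of bottle0, bottle1, bottle2, tub, labelroll, jar below 0.03 m/s); the robot touches nothing.
It fails at once if the gripper or arm touches a cap (over 0.5 N) (contact force between any of the fingers, the arm and cap0 above 0.5 N or contact force between any of the fingers, the arm and cap1 above 0.5 N or contact force between any of the fingers, the arm and cap2 above 0.5 N or contact force between any of the fingers, the arm and cap3 above 0.5 N or contact force between any of the fingers, the arm and cap4 above 0.5 N).
It fails at once if the button is pressed before the caps are in and the tray is set back on its mat (value of joint start above 0.003 m and not ((x of cap0_center in the frame of hopper_in between -0.08 and 0.08 m and y of cap0_center in the frame of hopper_in between -0.08 and 0.08 m and z of cap0_center in the frame of hopper_in between 0 and 0.07 m) and (x of cap1_center in the frame of hopper_in between -0.08 and 0.08 m and y of cap1_center in the frame of hopper_in between -0.08 and 0.08 m and z of cap1_center in the frame of hopper_in between 0 and 0.07 m) and (x of cap2_center in the frame of hopper_in between -0.08 and 0.08 m and y of cap2_center in the frame of hopper_in between -0.08 and 0.08 m and z of cap2_center in the frame of hopper_in between 0 and 0.07 m) and (x of cap3_center in the frame of hopper_in between -0.08 and 0.08 m and y of cap3_center in the frame of hopper_in between -0.08 and 0.08 m and z of cap3_center in the frame of hopper_in between 0 and 0.07 m) and (x of cap4_center in the frame of hopper_in between -0.08 and 0.08 m and y of cap4_center in the frame of hopper_in between -0.08 and 0.08 m and z of cap4_center in the frame of hopper_in between 0 and 0.07 m) and horizontal distance between tray and mat below 0.03 m and angle between the x axis of tray and the x axis of mat, either way round below 0.25 rad and angle between tray's own z axis and vertical below 0.06 rad and height (world z) of tray below 0.011 m)).
It fails at once if a bottle, the tub, the label roll or the jar is moved by more than 30 mm or tipped (distance of any of bottle0, bottle1, bottle2, tub, labelroll, jar from where it was at the start of the episode above 0.03 m or angle between any of bottle0, bottle1, bottle2, tub, labelroll, jar's own z axis and vertical above 0.4 rad).
It also fails if it takes over 72 s, if anything falls off the work surface, if the arm or the gripper's body presses on something with over 40 N, if the wrist force passes 120 N, or if a joint passes its speed limit or range.

## Working session

There is one attempt and no reset: what is moved stays moved. The work goes in short steps, each a Python script; the robot and the scene stay as the last script left them, time stands still between calls to the robot, and variables do not carry over. Pictures are saved under pics/ and viewed, at most 10 in all, crops included, and the job is handed in when it is done.

```bash
mkdir -p pics; ls; python3 - <<'E'
from rig import *
import cv2,numpy as np
for n in("top","side"):
    p,d=camera(n); cv2.imwrite(f"pics/{n}0.png",p[:,:,::-1]); np.savez(f"{n}0.npz",p=p,d=d)
    c=camera_params(n); print(n,np.round(c["K"],1).tolist(),np.round(c["position"],3),np.round(c["rotation"],3).tolist())
print(camera_params("wrist")["tool_from_camera"]); s=sense(); print(s["time_s"],s["tcp_rot"],s["finger_gap"])
E
```

```text
pics
top [[411.6, 0.0, 261.2], [0.0, 411.6, 191.1], [0.0, 0.0, 1.0]] [0.212 0.008 1.577] [[0.009, -0.979, 0.202], [-1.0, -0.007, 0.008], [-0.006, -0.202, -0.979]]
side [[446.3, 0.0, 258.5], [0.0, 446.3, 196.3], [0.0, 0.0, 1.0]] [ 0.451 -0.878  1.097] [[0.997, -0.059, 0.057], [-0.082, -0.761, 0.643], [0.005, -0.646, -0.764]]
[[-1.35132373e-03 -9.63054736e-01 -2.69302338e-01  6.82485204e-02]
 [ 9.99999086e-01 -1.28813784e-03 -4.11341574e-04 -3.82508115e-04]
 [ 4.92459186e-05 -2.69302647e-01  9.63055596e-01 -1.18042675e-01]
 [ 0.00000000e+00  0.00000000e+00  0.00000000e+00  1.00000000e+00]]
0.1 [[ 9.69935016e-01  2.43363616e-01 -4.64052018e-04]
 [ 2.43364056e-01 -9.69933519e-01  1.70428087e-03]
 [-3.53396525e-05 -1.76597527e-03 -9.99998440e-01]] 0.08540945897051488
```

View pics/top0.png

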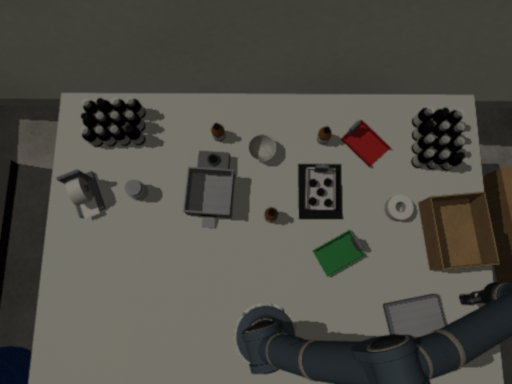

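View pics/side0.png

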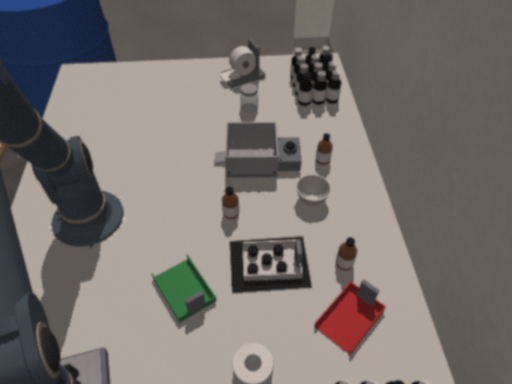

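The top view shows the mat at about (300-342, 164-218), with the tray and caps on it and the grip at (322,168), towards +x. The hopper is at (210,192) and its button at (213,160). A bottle stands between them at (271,214), the tub is at (263,148) and another bottle is at (325,135). Next I'll measure these.

```bash
cat > h.py <<'E'
import numpy as np,cv2
def cloud(d,c,T=None):
    v,u=np.indices(d.shape); K=c["K"]
    P=np.stack([(u-K[0,2])/K[0,0]*d,(v-K[1,2])/K[1,1]*d,d],-1)
    W=P@np.array(c["rotation"]).T+np.array(c["position"]); W[d==0]=np.nan; return W
def rect(P):
    (c,s,a)=cv2.minAreaRect(np.float32(P[:,:2]*1000)); b=a%90
    return np.round(c,1),np.round(s,1),round(b if b<45 else b-90,2),len(P)
E
python3 - <<'E'
from rig import *
from h import *
for n in("top","side"):
    f=np.load(n+"0.npz"); W=cloud(f["d"],camera_params(n)); p=f["p"].astype(int)
    z=W[...,2]; L=p.sum(-1)
    v,u=np.indices(z.shape)
    def box(a): return (u>=a[0])&(u<=a[2])&(v>=a[1])&(v<=a[3])
    B=dict(top=dict(mat=(290,155,352,228),hop=(178,145,245,235)),side=dict(mat=(220,228,320,298),hop=(205,110,308,190)))[n]
    m=box(B["mat"]); h=box(B["hop"])
    # table z
    t=box((100,240,200,290) if n=="top" else (120,100,200,140)); print(n,"table z",np.nanmedian(z[t]))
    print("mat",rect(W[m&(L<110)&(z<.02)&(z>-.01)]))
    print("tray walls",rect(W[m&(z>.026)&(z<.036)&(L>150)]))
    g=W[m&(z>.07)]; print("grip",rect(g),np.nanmax(g[:,2]))
    g=W[m&(z>.03)]; print("all tray>.03",rect(g))
    g=W[h&(z>.085)]; print("rim",rect(g),np.nanpercentile(g[:,2],[50,99]))
    g=W[h&(z>.04)&(z<.056)]; g=g[g[:,0]>np.nanmax(W[h&(z>.085)][:,0])+.005]; print("box",rect(g))
    g=W[h&(z>.06)&(W[...,0]>np.nanmax(W[h&(z>.085)][:,0])+.02)]; print("button",g[:,:2].mean(0) if len(g) else 0,g[:,2].max() if len(g) else 0,len(g))
    # everything tall
    M=((z>.03)&(z<.4)).astype(np.uint8); k,lab,st,ce=cv2.connectedComponentsWithStats(M)
    for i in range(1,k):
        if st[i,4]>25:
            q=W[lab==i]; print(i,st[i].tolist(),"med",np.round(np.median(q,0),3),"min",np.round(q.min(0),3),"max",np.round(q.max(0),3))
    f2=cv2.resize(np.uint8(np.clip(p*1.6,0,255))[B["mat"][1]:B["mat"][3],B["mat"][0]:B["mat"][2],::-1],None,fx=5,fy=5,interpolation=cv2.INTER_CUBIC)
    g2=cv2.resize(np.uint8(np.clip(p*1.6,0,255))[B["hop"][1]:B["hop"][3],B["hop"][0]:B["hop"][2],::-1],None,fx=3.7,fy=3.7,interpolation=cv2.INTER_CUBIC)
    H=max(f2.shape[0],g2.shape[0]); pad=lambda a:cv2.copyMakeBorder(a,0,H-a.shape[0],0,5,0)
    cv2.imwrite(f"pics/{n}crop.png",np.hstack([pad(f2),pad(g2)]))
E
```

```text
top table z 0.0008741018247786503
mat (array([ 537.3, -209.2]), array([164.6, 213.4]), -0.22, 947)
tray walls (array([ 546. , -208.3]), array([112.3, 156.2]), -1.51, 118)
grip (array([ 616.2, -210.8]), array([14.8, 50. ]), 1.05, 57) 0.08858718794073206
all tray>.03 (array([ 544.2, -208. ]), array([111.6, 160.7]), -1.52, 401)
rim (array([519.3, 213.5]), array([171.5, 172.9]), -3.71, 331) [0.09470692 0.10286787]
box (array([649.6, 204.7]), array([120.3,  67.7]), -2.39, 393)
button [0.6475892 0.2055317] 0.07684118563069697 87
1 [0, 0, 512, 32, 14954] med [1.223 0.033 0.129] min [ 1.213 -1.013  0.03 ] max [1.232 1.118 0.224]
4 [80, 97, 64, 49, 2587] med [0.786 0.59  0.093] min [0.708 0.484 0.03 ] max [0.88  0.706 0.137]
5 [414, 107, 51, 63, 2706] med [ 0.724 -0.649  0.093] min [ 0.621 -0.748  0.03 ] max [ 0.851 -0.569  0.138]
6 [349, 121, 12, 13, 67] med [ 0.776 -0.336  0.071] min [ 0.761 -0.361  0.035] max [ 0.801 -0.321  0.082]
7 [211, 123, 15, 17, 183] med [0.751 0.186 0.08 ] min [0.735 0.163 0.03 ] max [0.785 0.215 0.124]
9 [317, 127, 15, 17, 186] med [ 0.741 -0.22   0.079] min [ 0.7
[... 4379 characters left out ...]
  0.065] min [ 0.314 -0.352  0.03 ] max [ 0.362 -0.318  0.082]
49 [233, 343, 41, 41, 1184] med [ 0.474 -0.505  0.05 ] min [ 0.427 -0.549  0.03 ] max [ 0.521 -0.454  0.057]
51 [60, 347, 49, 37, 1253] med [ 0.101 -0.479  0.044] min [ 0.02  -0.637  0.03 ] max [ 0.2  -0.43  0.4 ]
53 [335, 380, 16, 4, 47] med [ 0.661 -0.585  0.127] min [ 0.649 -0.59   0.085] max [ 0.673 -0.571  0.131]
54 [360, 380, 18, 4, 50] med [ 0.717 -0.589  0.127] min [ 0.705 -0.595  0.085] max [ 0.729 -0.575  0.131]
55 [386, 380, 19, 4, 54] med [ 0.772 -0.594  0.127] min [ 0.762 -0.599  0.083] max [ 0.786 -0.58   0.132]
56 [411, 380, 20, 4, 57] med [ 0.827 -0.598  0.126] min [ 0.817 -0.604  0.084] max [ 0.84  -0.584  0.13 ]
```

View pics/topcrop.png

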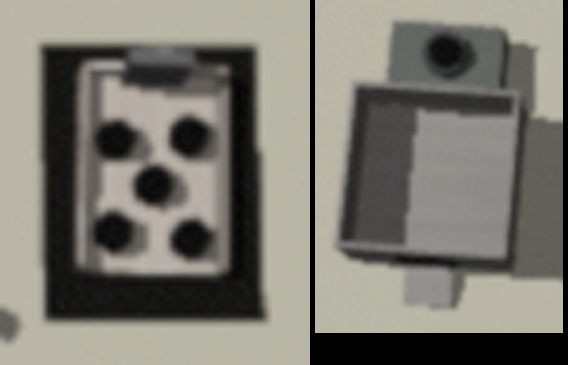

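```bash
cat >> h.py <<'E'
from scipy.spatial.transform import Rotation as Ro
MAT=np.array([.539,-.210,0]); HOP=np.array([.519,.2135,.020]); HY=np.deg2rad(-3.7); S=1
GZ=.056+.006+.002   # TCP above tray underside
def Rt(yaw,tilt): # tool orientation for tray yaw / tilt (open -x end down)
    return (Ro.from_euler('z',yaw)*Ro.from_euler('y',-tilt)).as_matrix()
R0=np.array([[0,1,0],[1,0,0],[0,0,-1.]]).T
def tool(yaw,tilt,s=None):
    s=S if s is None else s
    return Rt(yaw,tilt)@(R0*np.array([s,s,1]))
def tcp_from_edge(xl,z,tilt,yaw=HY): # low edge (tray x=-80,z=0) at hopper-local xl, world z
    e=HOP+Ro.from_euler('z',yaw).as_matrix()@np.array([xl,0,0]); e[2]=z
    return e+Rt(yaw,tilt)@np.array([.153,0,GZ])
E
python3 - <<'E'
from rig import *
from h import *
ya=np.deg2rad(-1.5)
for s in(1,-1):
    for n,p,R in [("above",[.619,-.2095,.20],tool(ya,0,s)),("grasp",[.619,-.2095,.070],tool(ya,0,s)),("lift",[.619,-.2095,.27],tool(ya,0,s)),("over",tcp_from_edge(.035,.17,0),tool(HY,0,s))]+[(str(t),tcp_from_edge(.035,.11-.02*(t>35),np.deg2rad(t)),tool(HY,np.deg2rad(t),s)) for t in(15,30,45,55,60)]:
        q=inverse_kinematics(p,R); print(s,n,np.round(p,3),None if q is None else np.round(q,2))
E
```

```text
1 above [ 0.619 -0.21   0.2  ] [ 0.68  0.55 -0.6   1.62  0.34  1.07 -0.05]
1 grasp [ 0.619 -0.21   0.07 ] [ 0.64  0.7  -0.55  1.71  0.46  0.86 -0.14]
1 lift [ 0.619 -0.21   0.27 ] [ 0.68  0.49 -0.61  1.55  0.3   1.2  -0.01]
1 over [0.707 0.201 0.234] [ 0.23  0.8  -1.03  1.35  0.69  1.36 -0.87]
1 15 [0.685 0.203 0.211] [ 0.26  0.68 -1.01  1.62  0.86  1.04 -1.06]
1 30 [0.654 0.205 0.242] [ 0.22  0.48 -0.91  1.84  1.03  0.8  -1.3 ]
1 45 [0.617 0.207 0.243] [-0.37  0.27 -0.24  2.09  1.39  0.51 -1.83]
1 55 [0.589 0.209 0.252] [ 0.3   0.49 -1.17  2.18  1.82  1.02 -2.11]
1 60 [0.575 0.21  0.255] [ 0.26  0.5  -1.17  2.24  1.92  1.11 -2.22]
-1 above [ 0.619 -0.21   0.2  ] [-0.43  0.73  1.11  1.69 -0.7   1.18 -2.3 ]
-1 grasp [ 0.619 -0.21   0.07 ] [-0.41  0.94  1.1   1.78 -0.97  1.07 -2.12]
-1 lift [ 0.619 -0.21   0.27 ] [-0.44  0.64  1.11  1.62 -0.6   1.27 -2.38]
-1 over [0.707 0.201 0.234] [ 0.28  0.87 -1.18  1.35  0.8   1.43  2.21]
-1 15 [0.685 0.203 0.211] [ 0.34  0.78 -1.18  1.62  1.    1.14  2.  ]
-1 30 [0.654 0.205 0.242] [ 0.37  0.61 -1.18  1.83  1.2   0.96  1.75]
-1 45 [0.617 0.207 0.243] [-0.05  0.32 -0.62  2.07  1.46  0.63  1.3 ]
-1 55 [0.589 0.209 0.252] [-0.28  0.26 -0.43  2.21  1.78  0.69  0.9 ]
-1 60 [0.575 0.21  0.255] [-0.16  0.3  -0.62  2.26  1.9   0.85  0.78]
```

```bash
python3 - <<'E'
from rig import *
from h import *
ya=np.deg2rad(-1.5)
command_gripper(.06)
movep([.619,-.2095,.23],tool(ya,0))
s=sense(); p,d=camera("wrist"); cp=camera_params("wrist")
T=np.eye(4); T[:3,:3]=s["tcp_rot"]; T[:3,3]=s["position"]; T=T@np.array(cp["tool_from_camera"])
W=cloud(d,dict(K=np.array(cp["K"]),rotation=T[:3,:3],position=T[:3,3]))
np.savez("w1.npz",p=p,W=W); cv2.imwrite("pics/w1.png",p[:,:,::-1])
z=W[...,2]; g=W[(z>.076)&(z<.09)&(abs(W[...,0]-.62)<.06)]; print("grip",rect(g),np.median(g[:,2]))
L=p.astype(int).sum(-1); m=W[(L<110)&(z<.012)&(z>.0)&(abs(W[...,0]-.54)<.14)&(abs(W[...,1]+.21)<.11)]; print("mat",np.percentile(m,[1,99],axis=0))
print(s["time_s"],s["position"],s["finger_gap"],s["wrist_force"])
E
```

```text
grip (array([ 619.5, -208.3]), array([49. , 13.7]), -2.6, 678) 0.08100651944665963
mat [[ 0.46778177 -0.2778257   0.00575246]
 [ 0.50284402 -0.27498753  0.00730838]]
2.75 [ 0.61846829 -0.21143668  0.22984807] 0.05989469125997866 [ 0.4483192  -0.4744356   0.01934177]
```

View pics/w1.png

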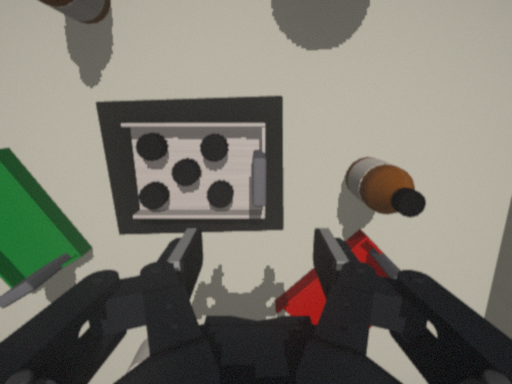

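The wrist view shows the tray on its mat (mat corners about (99,103), (281,96), (282,230), (120,234)), the five caps, and the grip at (260,178) clear of the open fingers. Now I'll grasp, lift a little and check.

```bash
python3 - <<'E'
from rig import *
from h import *
f=np.load("w1.npz"); W=f["W"]; L=f["p"].astype(int).sum(-1)
m=(L<130).astype(np.uint8); m[:85]=0;m[236:]=0;m[:,:95]=0;m[:,292:]=0
m&=((W[...,2]<.015)).astype(np.uint8)
k,l,st,c=cv2.connectedComponentsWithStats(m); i=1+st[1:,4].argmax(); print("mat",rect(W[l==i]))
ya=np.deg2rad(-2.0)
move_l([.6195,-.2085,.11],tool(ya,0),feed=.15)
print(move_l([.6195,-.2085,.070],feed=.06,until_force=8))
s0=sense(); print(s0["position"],s0["wrist_force"])
command_gripper(0.0,90); s=sense(); print(s["finger_gap"],s["gripper_force"],s["position"],s["wrist_force"])
move_l([.6195,-.2085,.10],feed=.06); sleep(.2)
s=sense(); print(s["time_s"],s["finger_gap"],s["wrist_force"],s["ft_torque"])
for n in("side",):
    p,d=camera(n); cv2.imwrite("pics/s2.png",cv2.resize(p[200:320,200:360,::-1],None,fx=4,fy=4)); np.savez("s2.npz",p=p,d=d)
    Wc=cloud(d,camera_params(n)); z=Wc[...,2]; v,u=np.indices(z.shape)
    t=(u>220)&(u<320)&(v>215)&(v<300)&(z>.04)&(z<.075)&(p.astype(int).sum(-1)>250); P=Wc[t]; A=np.c_[P[:,0],P[:,1],np.ones(len(P))]
    print("plane",np.linalg.lstsq(A,P[:,2],rcond=None)[0],len(P),np.percentile(P[:,2],[5,50,95]))
E
```

```text
mat (array([ 500.8, -277.9]), array([ 7.3, 78.9]), -1.78, 186)
False
[ 0.61977184 -0.20842821  0.07013295] [0.01086414 0.68481723 0.34424441]
0.01291674888995985 88.23525667190552 [ 0.61990597 -0.20860599  0.07047548] [-0.18256482 -0.13317575  2.47211299]
5.9 0.013386595399513895 [ 0.02868726 -0.01369426 -2.92233054] [-0.00751467 -0.17642101 -0.01642365]
plane [-0.00969241 -0.02411611  0.04973205] 930 [0.04027819 0.04757774 0.06320576]
```

View pics/s2.png

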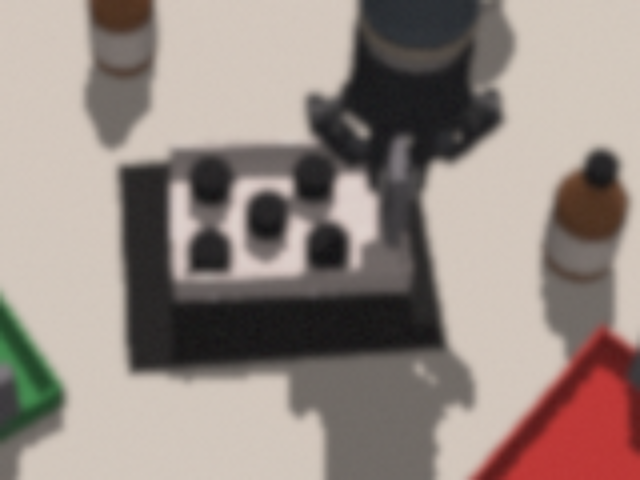

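The tray is held level, with all five caps at (210,185), (315,175), (268,215), (210,250) and (328,245). Next I'll carry it to the hopper and tip it.

```bash
python3 - <<'E'
from rig import *
from h import *
move_l([.6195,-.2085,.25],feed=.15)
p=tcp_from_edge(.035,.186,0); p[2]=.25
move_l(p,tool(HY,0),feed=.2)
s=sense(); print(s["time_s"],s["position"],p,np.round(s["joint_pos"],2))
zs={0:.14,10:.13,20:.12,30:.105}
for t in (0,10,20,25,30,35,40,45,50,55):
    z=np.interp(t,[0,10,20,30,40],[.15,.13,.115,.105,.097])
    try: move_l(tcp_from_edge(.035,z,np.deg2rad(t)),tool(HY,np.deg2rad(t)),feed=.12)
    except Exception as e: print(t,repr(e)); break
    s=sense(); print(t,round(s["time_s"],1),np.round(s["joint_pos"],2),np.round(s["wrist_force"],1))
sleep(.5)
for n in("top","side"):
    p,d=camera(n); np.savez(n+"3.npz",p=p,d=d)
    a=p[100:260,140:300] if n=="top" else p[90:210,190:350]
    cv2.imwrite(f"pics/{n}3.png",cv2.resize(a[:,:,::-1],None,fx=3.5,fy=3.5,interpolation=cv2.INTER_CUBIC))
E
```

```text
9.3417 [0.70686777 0.1999745  0.25002974] [0.70660814 0.20136793 0.25      ] [ 0.03  0.65 -0.62  1.35  0.38  1.26 -0.67]
0 9.8 [ 0.03  0.68 -0.61  1.39  0.39  1.2  -0.68] [-0.2 -0.2 -2.9]
10 10.1 [ 0.02  0.57 -0.59  1.55  0.48  0.99 -0.77] [-0.4 -0.5 -2.7]
20 10.4 [-0.02  0.47 -0.55  1.71  0.6   0.8  -0.91] [ 1.2 -0.2 -3.3]
25 10.7 [-0.05  0.42 -0.51  1.78  0.68  0.71 -1.01] [ 0.  -0.  -2.9]
30 11.0 [-0.11  0.38 -0.46  1.86  0.79  0.63 -1.15] [ 0.7 -0.8 -2.8]
35 11.3 [-0.18  0.33 -0.39  1.93  0.94  0.56 -1.32] [ 0.2  0.2 -3.7]
40 11.6 [-0.26  0.3  -0.33  2.01  1.14  0.52 -1.55] [-0.3 -0.  -2.4]
45 11.9 [-0.32  0.27 -0.29  2.08  1.36  0.52 -1.79] [-0.2 -0.4 -3.2]
50 12.3 [-0.37  0.25 -0.28  2.14  1.58  0.57 -2.03] [-0.3 -0.1 -2.5]
55 12.6 [-0.4   0.24 -0.29  2.21  1.75  0.65 -2.23] [ 0.4  0.4 -2. ]
```

View pics/side3.png

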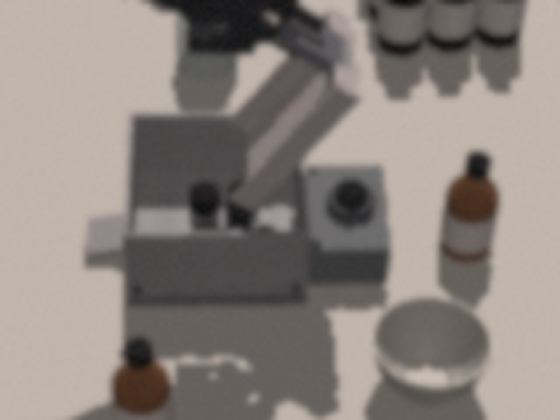

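The tray is tipped into the hopper. Caps show inside at crop (205,197) and (240,215), and the control box and bottles haven't moved. I'll raise the tray while it's still tilted, so anything left can slide out, and then count the caps.

```bash
python3 - <<'E'
from rig import *
from h import *
f0=[sense()["wrist_force"][2] for _ in range(1)]
t=np.deg2rad(55)
move_l(tcp_from_edge(.035,.16,t),feed=.1); sleep(.3)
fz=[]
for i in range(8): sleep(.05); fz.append(sense()["wrist_force"][2])
print(np.mean(fz),sense()["time_s"])
ims=[]
for n in("top","side"):
    p,d=camera(n); np.savez(n+"4.npz",p=p,d=d)
    a=p[120:240,150:270] if n=="top" else p[80:200,190:310]
    ims.append(cv2.resize(np.clip(a[:,:,::-1]*1.5,0,255).astype(np.uint8),None,fx=3.3,fy=3.3,interpolation=cv2.INTER_CUBIC))
cv2.imwrite("pics/c4.png",np.hstack(ims))
E
```

```text
-2.6196114812673894 14.6917
```

View pics/c4.png

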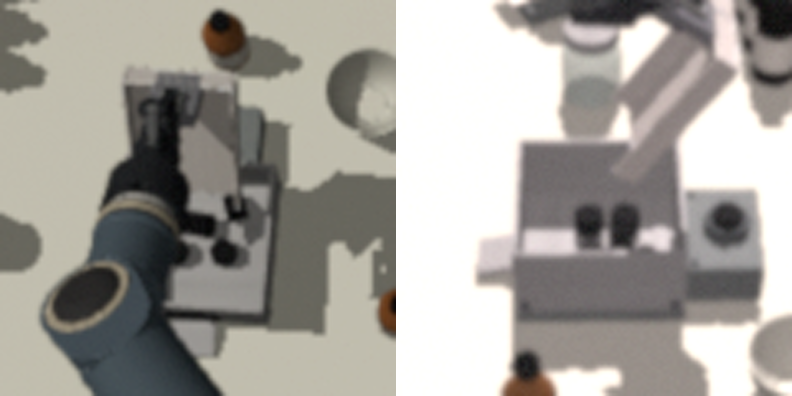

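In the top crop, caps lie in the hopper at about (235,208), (200,222), (225,252) and (188,252); a fifth could be hidden under the wrist. I'll level the tray, carry it halfway back, and count with the hopper in clear view.

```bash
python3 - <<'E'
from rig import *
from h import *
for t in (40,25,10,0):
    z=np.interp(t,[0,55],[.186,.16]); move_l(tcp_from_edge(.035,z,np.deg2rad(t)),tool(HY,np.deg2rad(t)),feed=.15)
move_l([.6195,-.12,.25],tool(0,0),feed=.22); sleep(.1)
print(sense()["time_s"],sense()["wrist_force"],sense()["finger_gap"])
ims=[]
for n in("top","side"):
    p,d=camera(n); np.savez(n+"5.npz",p=p,d=d)
    W=cloud(d,camera_params(n)); X=W-HOP; c,s=np.cos(HY),np.sin(HY)
    xl=X[...,0]*c+X[...,1]*s; yl=-X[...,0]*s+X[...,1]*c
    m=((abs(xl)<.078)&(abs(yl)<.078)&(p.astype(int).sum(-1)<110)&(X[...,2]>.008)).astype(np.uint8)
    k,l,st,ce=cv2.connectedComponentsWithStats(m)
    for i in range(1,k):
        if st[i,4]>8: print(n,st[i].tolist(),np.round([np.mean(xl[l==i]),np.mean(yl[l==i]),X[l==i][:,2].max()],3))
    a=p[120:240,170:370] if n=="top" else p[100:280,200:320]
    a=cv2.resize(np.clip(a[:,:,::-1]*1.4,0,255).astype(np.uint8),None,fx=2.3 if n=="top" else 2.7,fy=3.3 if n=="top" else 2.7,interpolation=cv2.INTER_CUBIC)
    ims.append(cv2.copyMakeBorder(a,0,490-a.shape[0],0,0,0))
cv2.imwrite("pics/c5.png",np.hstack(ims))
E
```

```text
18.6 [ 0.11444837  0.39576683 -2.433841  ] 0.012910926995647732
top [218, 179, 7, 8, 43] [ 0.042 -0.039  0.035]
top [200, 183, 16, 9, 101] [0.022 0.013 0.038]
top [199, 192, 9, 8, 53] [-0.013  0.027  0.033]
top [214, 193, 8, 7, 44] [-0.01  -0.03   0.035]
side [256, 143, 7, 11, 60] [0.028 0.009 0.035]
side [245, 144, 7, 7, 39] [-0.008  0.019  0.029]
```

View pics/c5.png

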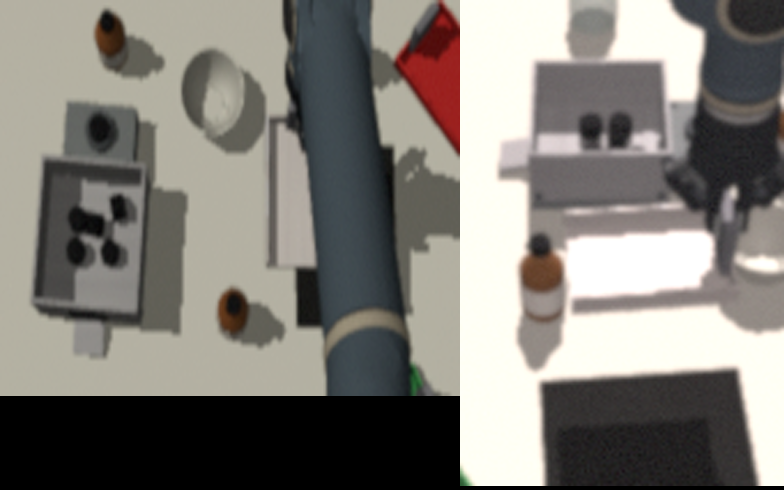

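All five caps lie in the hopper (top crop: (80,218), (95,222), (120,208), (77,250), (112,252)) and the tray is empty. The mat is now uncovered in the side view, so I'll measure it and set the tray down.

```bash
python3 - <<'E'
from rig import *
from h import *
f=np.load("side5.npz"); W=cloud(f["d"],camera_params("side")); z=W[...,2]
m=((abs(W[...,0]-.54)<.14)&(abs(W[...,1]+.21)<.11)&(f["p"].astype(int).sum(-1)<130)&(abs(z-.006)<.012)).astype(np.uint8)
k,l,st,c=cv2.connectedComponentsWithStats(m); i=1+st[1:,4].argmax(); print("mat",rect(W[l==i]))
p=MAT+[.073,0,0]
move_l([*p[:2],.25],tool(0,0),feed=.15)
move_l([*p[:2],.09],feed=.12)
print("touch",move_l([*p[:2],.066],feed=.03,until_force=4)); s=sense(); print(s["position"],s["wrist_force"])
command_gripper(.06); sleep(.2); s=sense(); print(s["finger_gap"],s["gripper_force"],s["wrist_force"])
move_l([*p[:2],.20],feed=.12)
# view from wrist
s=sense(); im,d=camera("wrist"); cp=camera_params("wrist")
T=np.eye(4); T[:3,:3]=s["tcp_rot"]; T[:3,3]=s["position"]; T=T@np.array(cp["tool_from_camera"])
W=cloud(d,dict(K=np.array(cp["K"]),rotation=T[:3,:3],position=T[:3,3])); z=W[...,2]
R=(abs(W[...,0]-.54)<.14)&(abs(W[...,1]+.21)<.11)
g=W[R&(z>.072)&(z<.09)]; print("grip",rect(g),np.median(g[:,2]))
P=W[R&(z<.02)&(im.astype(int).sum(-1)>250)&(abs(W[...,0]-.54)<.06)&(abs(W[...,1]+.21)<.045)]; A=np.c_[P[:,:2],np.ones(len(P))]
print("floor plane",np.linalg.lstsq(A,P[:,2],rcond=None)[0][:2],P[:,2].mean())
dk=im.astype(int).sum(-1)<110; mm=(R&dk&(abs(z-.006)<.004)); print("mat",rect(W[mm]))
cv2.imwrite("pics/w6.png",im[:,:,::-1]); print(s["time_s"])
E
```

```text
mat (array([ 540.9, -210.6]), array([208.8, 164. ]), 0.2, 3543)
touch True
[ 0.61196208 -0.20999054  0.07049646] [-0.10681905 -0.17726931  3.48707853]
0.05996133780647882 0.0 [-0.0882074   0.30587339 -0.26702511]
grip (array([ 611.7, -209.5]), array([48.6, 13.7]), -0.14, 859) 0.0809659192303922
floor plane [-0.00086892 -0.0001501 ] 0.010382690061222439
mat (array([ 537.4, -282.8]), array([  2.7, 146.8]), -0.65, 11)
23.5167
```

View pics/w6.png

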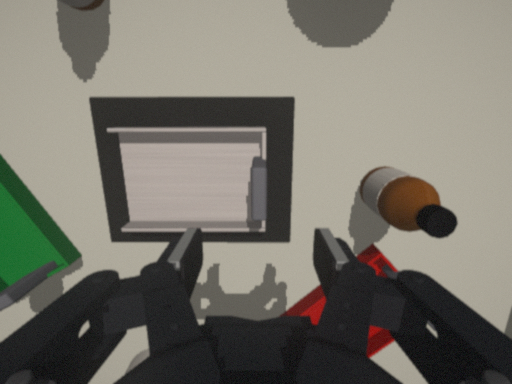

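The tray stands flat, square and centred on the mat: its edges run parallel to the mat's (90-293, 97-242) with even margins. Next is the button.

```bash
python3 - <<'E'
from rig import *
from h import *
move_l([.612,-.21,.27],feed=.2)
command_gripper(0.0,20)
b=np.array([.650,.205])
R=None
for y in(90,-90):
    q=inverse_kinematics([*b,.2],tool(HY+np.deg2rad(y),0)); print(y,q)
    if q is not None and R is None and -2.3<q[6]<2.3: R=tool(HY+np.deg2rad(y),0)
if R is None: R=tool(HY,0)
movep([*b,.22],R)
move_l([*b,.115],feed=.12)
print("contact",move_l([*b,.088],feed=.03,until_force=2.5)); s=sense(); z0=s["position"][2]; print(s["position"],s["wrist_force"])
print("down",move_l([*b,z0-.009],feed=.02,until_force=12)); s=sense(); print(s["position"],s["wrist_force"]); sleep(.15); print(sense()["position"],sense()["wrist_force"])
E
```

```text
90 [ 0.1305529   0.64879432 -0.77211714  1.54336508  0.48066729  1.14738687
  0.76582321]
-90 [-0.24235688  0.53365791 -0.18290065  1.56809367  0.10688674  1.04965234
 -2.0890216 ]
contact True
[0.64986188 0.2048856  0.09099417] [0.74388775 0.589919   3.26319347]
down True
[0.64993573 0.20487804 0.08921925] [-0.64155889 -0.9803008   5.35999409]
[0.64990803 0.20489417 0.08916554] [-0.97262702 -0.99145604  6.16292475]
```

```bash
python3 - <<'E'
from rig import *
from h import *
for z in(.087,.085,.083):
    r=move_l([.650,.205,z],feed=.02,until_force=15); sleep(.15); s=sense(); print(r,s["position"][2],s["wrist_force"])
    if s["wrist_force"][2]>15: break
p,d=camera("side"); cv2.imwrite("pics/s7.png",cv2.resize(np.clip(p[90:210,200:360,::-1]*1.3,0,255).astype(np.uint8),None,fx=4,fy=4,interpolation=cv2.INTER_CUBIC))
E
```

```text
False 0.08901871576716232 [-3.37015267 -2.98454184 13.90880146]
False 0.08883226678781853 [-6.94972613 -4.83456613 21.69178343]
```

View pics/s7.png

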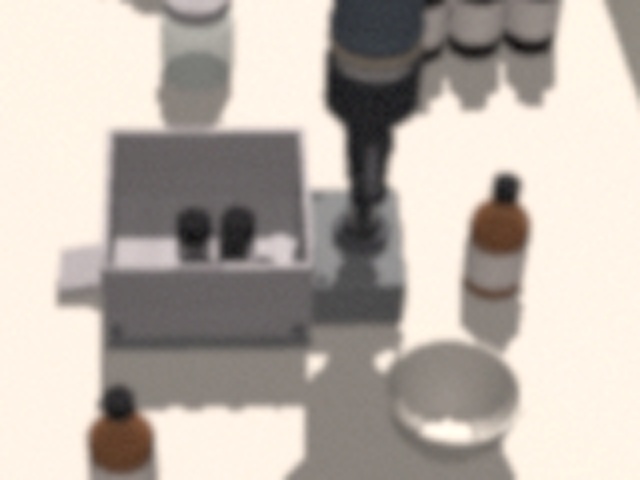

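The fingertips are on the button at (360,230). Travel has stopped at a hard stop with 22 N, against the 5 N needed for fully down. I'll back off slowly and log the spring to confirm the stroke, then check the final state.

```bash
python3 - <<'E'
from rig import *
from h import *
for z in(.0890,.0905,.092,.0935,.095,.098):
    move_l([.650,.205,z],feed=.02); sleep(.15); s=sense(); print(round(s["position"][2],4),np.round(s["wrist_force"],2))
move_l([.650,.205,.24],feed=.15); sleep(.5)
p,d=camera("side"); W=cloud(d,camera_params("side")); z=W[...,2]
m=(abs(W[...,0]-.54)<.1)&(abs(W[...,1]+.21)<.08)
print("walls",rect(W[m&(z>.026)&(z<.037)]),"grip",rect(W[m&(z>.07)]),sense()["time_s"],sense()["wrist_force"])
for n,c in dict(b0=(.761,.185),b1=(.752,-.225),b2=(.437,-.022),tub=(.70,.02),roll=(.47,-.502),jar=(.529,.488)).items():
    q=W[(z>.03)&(z<.13)&(np.hypot(W[...,0]-c[0],W[...,1]-c[1])<.07)]; print(n,np.round(np.median(q,0),3))
E
```

```text
0.0891 [-2.29 -1.47  7.02]
0.0903 [-0.54 -0.58  4.18]
0.0918 [-1.13 -0.62  2.81]
0.0934 [-1.3  -1.49  2.95]
0.095 [ 0.08 -0.    1.74]
0.0978 [ 0.23 -0.33  0.06]
walls (array([ 540.7, -210.8]), array([158. , 116.9]), 0.39, 277) grip (array([ 613.2, -211.4]), array([14.2, 49.4]), 0.72, 93) 33.475 [ 0.60148505 -1.02700967 -0.88075332]
b0 [0.762 0.177 0.074]
b1 [ 0.749 -0.236  0.077]
b2 [ 0.441 -0.031  0.076]
tub [0.703 0.043 0.049]
roll [ 0.474 -0.505  0.05 ]
jar [0.532 0.475 0.072]
```

The spring force fades over about 6 mm (from 0.0890 to about 0.095 m), so the stroke was full and the button has sprung back. The tray is centred on the mat and nothing else has moved.

```bash
python3 -c "
from rig import *
print(finish_job())"
```

```text
the job is handed in; nothing more can be done
None
```

The job is handed in, though the verdict wasn't shown: all five caps are in the hopper, the tray is released flat and centred on its mat, the button was pressed fully down and sprang back, and the other objects did not move.

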